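# Dock the cordless iron and start it charging

### The arm

A 6-joint arm with a two-finger parallel gripper is mounted at the origin on the work surface. World frame = base frame: x ahead of the robot, y to its left, z up, the work surface at z = 0. Lengths are in m, angles in rad, forces in N, time in s.
With the tool pointing down it reaches from about 0.25 to 0.725 m from the base axis. Payload 4 kg.
Tool frame: the origin (TCP) lies midway between the tips of the shut fingers; the grasp point (between the pads) lies 19 mm behind it; z points along the fingers, y is the line along which they close (so a half turn about z gives the same grasp; the last joint's range is limited). The gripper opens to 85 mm and grips with 20 to 120 N. Pads are 22 mm wide; open, the fingers measure 114 mm over their backs; the gripper's body (76 mm by 85 mm) begins 54 mm behind the grasp point. The pads swing forward as they close: fully open they stand 13 mm farther back than shut.
Start: joints at [1.122, 0.241, 0.005, 1.335, 0, 1.571], TCP at [0.217, 0.45, 0.231] pointing down, gripper open.
Joint ranges: [-2.72, 2.72], [-1.05, 1.87], [-1.09, 1.28], [-1.99, 2.15], [-1.42, 1.44], [-3.14, 3.14]. Speed limits (rad/s): [2.79, 2.79, 3.14, 3.14, 3.14, 3.14].

### API

Orientations are given as [roll, pitch, yaw] about the fixed x, y, z axes, in that order (R = Rz(yaw) Ry(pitch) Rx(roll)).
In Python, from plant import sense, capture, camera_info, finish_job gives the robot as it stands. The module is installed in compiled form; this text tells all that it offers.
- The arm moves only by the tool move_arm, never from a script. Its argument "plan" is a list of rows, each a list of 5 numbers: the shift along the world's x, y, z scaled (see below), then the turn about the world's z scaled (see below), then the closure, from -1 (fully open) to 1 (shut). A call has 1 to 20 rows; each row is the pose to reach, as a shift and turn from the pose commanded when the call began, turning the shorter way round; what a row does not reach only later rows make up. The controller multiplies each number of a shift by 0.08 m and each number of a turn by 180 degrees. A row lasts 1/10 s, in which the tool goes at most 50 mm and 8.59 degrees, less where a joint would pass 70% of its speed; a pose out of reach is approached as far as the arm can. A call with a number of a shift or a turn outside -1 to 1 is refused whole. A call with a gripper value outside its range is refused whole. The fingers move at their own pace and stop on an object; "squeeze" is the grip in N (left out, the last holds). Time passes only in rows, so rows that repeat a pose let the fingers close. It gives the time, the measured TCP pose, the force, the opening and the grip force at its end, in the units of the state.
- sense(): the state, without advancing time (a new reading comes with each control period).
- capture(name): name is "scene" or "side" or "wrist"; returns the picture (480x640x3 uint8, red, green, blue); there is no depth.
- camera_info(name): a dict with "mtx" (3x3 intrinsics, pixels), "position" and "orientation" of the camera in the world. Camera axes: x right, y up, looking along -z (the intrinsics and any distortion apply to the point x, -y, -z); pixel columns grow to the right and rows downward; lengths in m; the calibration is good to about 2 mm. A picture is of the moment at which its call begins: read the wrist's pose just before it. camera_info takes no time and is no camera call; for the wrist camera it gives the pose at the moment of the call.
- finish_job(): hands the job in; it is judged then, once.
The state is a dict: "time": time; "q": joint angles; "joint_velocities": joint speeds; "joint_torque": joint torques, N m; "eef_pos": TCP position; "eef_rot": TCP orientation; "force": force on the tool from outside, world axes, zero at the start; "torque": the same for the moment, N m; "gripper_width": opening from 0.0 (shut) to 1.0 (fully open); "grip_force": force on a finger pad.
Only numpy, scipy, OpenCV 4.12 (cv2) and the standard library are available. Lean on these libraries where they do the work, as an engineer would, in place of code of your own. Each camera call takes 0.05 s, during which the arm holds its last target. There are 200 camera calls.

### The job

Pick the cordless iron up from its mat by the handle and lay it gently, without dropping it, sole down and nose uphill on the charging dock's sloping cradle, centred, in line, and with its heel right against the stop at the low end. Then, with the iron docked, fully press and let go the round key to switch the dock on, and after that the long bar key to start the charge, one at a time; leave the square key alone. Do not disturb the detergent bottle, the tumbler or the soap pump.

Things in the scene. Friction and masses are not known exactly. Their poses are not given: they have to be found in the camera images.
- iron: Loose cordless iron, about 0.6 kg, white and grey body, black handle, pointed nose, flat steel sole 190 long x 92 wide, lying sole down on the mat. Origin: centre of the sole's underside; x to the nose, y left, z up through the handle. Flat heel at x = -95 mm, nose tip at x = +95 mm, body top at z = 52 mm. Centre of mass at x = -22, z = 24 mm.
- iron_handle (a point): Balance point of the handle's grip, (-22, 0, 103) mm in the iron's frame, same axes. The handle is a straight black bar along x, 24 wide (y) x 22 high (z 92 to 114 mm), held by posts at both ends; free for fingers from x = -60 to +25 mm, with 40 mm of free height under the bar.
- iron_nose (a point): Tip of the iron's sole: (95, 0, 0) mm in the iron's frame.
- mat: Fixed black ribbed rest mat 250 x 150 x 4 mm on the counter, under the iron at the start. Origin: centre of its underside.
- dock: Fixed charging dock on the counter: grey base plate, x -115 to 105, y -50 to 160 mm, 12 thick, with the sloping cradle along y = 0 and a white key panel (170 x 56 mm, centre x -20, y 130 mm, top 24 mm above the counter) to its left. Origin: on the counter straight below the cradle's origin; x uphill (away from the robot), y left, z up.
- cradle: Fixed narrow white deck, 60 wide, rising at 30 degrees away from the robot. Origin: on the deck surface, 75 mm above the counter; x uphill along the deck, y left, z square to it. Deck x -107 to 75 mm; heel stop: cross bar at the low end, 18 mm high, face at x = -95 mm. Docked, the iron's frame coincides with this one; the sole overhangs the deck 16 mm a side.
- key_round_top (a point): Centre of the top of the round key, 34 mm across, nearest the robot in the row of three on the dock's key panel (dock frame x -75, y 130 mm), 32 mm above the counter, 8 mm above the panel.
- key_square_top (a point): Centre of the top of the 24 x 24 mm square key, middle of the row (dock frame x -20, y 130 mm), same height. Not to be pressed.
- key_bar_top (a point): Centre of the top of the long bar key, 16 (x) x 44 (y) mm, farthest from the robot in the row (dock frame x 35, y 130 mm), same height.
- key_round (a joint): The round key. Joint value 0 = up, 0.006 = fully down (m); spring key pressed straight down, starts to move at about 1.5 N, bottoms at about 5 N, springs back up. Counts as pressed from about 4 mm.
- key_bar (a joint): The bar key. Joint value 0 = up, 0.006 = fully down (m); spring key pressed straight down, starts to move at about 1.5 N, bottoms at about 5 N, springs back up. Counts as pressed from about 4 mm.
- key_square (a joint): The square key, not to be pressed. Joint value 0 = up, 0.006 = fully down (m); spring key pressed straight down, starts to move at about 1.5 N, bottoms at about 5 N, springs back up. Counts as pressed from about 4 mm.
- detergent: Loose white detergent bottle, 72 across, 190 high, at the left end of the work area; not to be disturbed. Origin: centre of its underside.
- tumbler: Loose white tumbler, 72 across, 100 high, beyond the middle of the work area; not to be disturbed. Origin: centre of its underside.
- soap_pump: Loose amber soap bottle with a black pump, 62 across, 172 high, at the right end of the work area; not to be disturbed. Origin: centre of its underside.

How it is judged:
On the way, in this order (a step that is already met when the one before it is completed fails the run):
1. the iron lies seated on the cradle, nose uphill, heel at the stop (x of iron in the frame of cradle between -0.005 and 0.008 m and y of iron in the frame of cradle between -0.014 and 0.014 m and z of iron in the frame of cradle between -0.004 and 0.005 m and angle between the z axis of iron and the z axis of cradle, either way round below 0.07 rad and angle between the x axis of iron and the x axis of cradle, either way round below 0.15 rad and x of iron_nose in the frame of cradle above 0.06 m), for 0.3 s.
2. with the iron seated, the round key alone is pressed (all of step 1 and value of joint key_round above 0.004 m and value of joint key_bar below 0.0015 m), for 0.05 s.
3. then, with the round key up again, the bar key is pressed (all of step 1 and value of joint key_bar above 0.004 m and value of joint key_round below 0.0015 m), for 0.05 s.
At the end, for the whole second after the job is handed in: The iron rests still on the cradle in its docked pose: heel within 8 mm of the stop, within 14 mm of the middle sideways, in line within 0.15 rad, sole flat on the deck (within 5 mm and 0.07 rad), nose uphill; all three keys are up again (all of step 1 and linear speed of iron below 0.02 m/s and value of joint each of key_round, key_bar, key_square below 0.0015 m); the robot touches nothing.
It fails at once if the square key is pressed (3 mm) (value of joint key_square above 0.003 m).
It fails at once if the round and bar keys are pressed together (value of joint each of key_round, key_bar above 0.003 m).
It fails at once if a key is pressed while the iron is not on the cradle (value of joint any of key_round, key_bar above 0.003 m and distance between iron and cradle above 0.03 m).
It fails at once if the iron is dropped (falls faster than 0.5 m/s while nothing holds it) (linear speed of iron above 0.5 m/s and contact force between the fingers and iron below 0.1 N).
It fails at once if the detergent bottle, the tumbler or the soap pump is moved more than 30 mm or tipped (distance of any of detergent, tumbler, soap_pump from where it was at the start of the episode above 0.03 m or angle between any of detergent, tumbler, soap_pump's own z axis and vertical above 0.35 rad).
It also fails if it takes over 59 s, if anything falls off the work surface, if the arm or the gripper's body presses on something with over 40 N, if the wrist force passes 120 N, or if a joint passes its speed limit or range.

## Working session

There is one attempt and no reset: what is moved stays moved. The work goes in short steps, Python scripts to look and compute and a tool call to move; the robot and the scene stay as the last step left them, time stands still between calls to the robot, and variables do not carry over. Pictures are saved under pics/ and viewed, at most 10 in all, crops included, and the job is handed in when it is done.

Besides the shell and the picture viewer there is one more tool, called as name(argument=value, ...) on one line, values as JSON. move_arm: Moves the arm, as the interface text tells. Shifts and turns lie within -1 to 1; 1 stands for 0.08 m of shift or 180 degrees of turn. Its arguments: {"type":"object","properties":{"plan":{"type":"array","items":{"type":"array","items":{"type":"number"}}},"squeeze":{"type":"number"}},"required":["plan"]}

```bash
mkdir -p pics; python3 - <<'E'
from plant import *
import cv2,numpy as np
print(sense())
for n in ["scene","side","wrist"]:
    i=camera_info(n);print(n,i)
    cv2.imwrite(f"pics/{n}0.png",capture(n)[:,:,::-1])
E
```

```text
{'time': 0.0, 'q': array([1.12198345e+00, 2.41447120e-01, 3.71479468e-03, 1.33520748e+00,
       1.96471291e-05, 1.57080779e+00]), 'joint_velocities': array([ 1.52436035e-03,  1.45134055e-05,  8.12656157e-04, -1.05660109e-03,
        5.37349350e-04,  3.38578528e-04]), 'joint_torque': array([-1.08830254e-04, -3.72321296e+01,  2.52405989e+01,  1.68192177e-02,
       -1.99697701e-05, -8.51648821e-06]), 'eef_pos': array([0.21666489, 0.44990698, 0.23039232]), 'eef_rot': array([-3.13944918e+00, -1.96225152e-05,  2.69276827e+00]), 'force': array([-0.77575763,  0.58230167, -0.48972729]), 'torque': array([ 0.01890039, -0.01096876, -0.01513333]), 'grip_force': 0.0, 'gripper_width': 1.0001804919852126}
scene {'mtx': array([[573.41277634,   0.        , 315.94602221],
       [  0.        , 573.41277634, 249.23114857],
       [  0.        ,   0.        ,   1.        ]]), 'position': array([ 1.59327068, -0.58161327,  1.05453755]), 'orientation': array([ 0.8870346 , -0.00594064,  1.03778569])}
side {'mtx': array([[541.40671223,   0.        , 319.74156492],
       [  0.        , 541.40671223, 237.39645496],
       [  0.        ,   0.        ,   1.        ]]), 'position': array([ 0.48135789, -0.92990199,  0.77770473]), 'orientation': array([ 0.95853746, -0.01824087, -0.08637068])}
wrist {'mtx': array([[396.04378477,   0.        , 313.20671715],
       [  0.        , 396.04378477, 237.55174056],
       [  0.        ,   0.        ,   1.        ]]), 'position': array([0.14360338, 0.48566289, 0.37371279]), 'orientation': array([-3.22096494e-01,  4.03978758e-04,  1.12278754e+00])}
```

View pics/scene0.png

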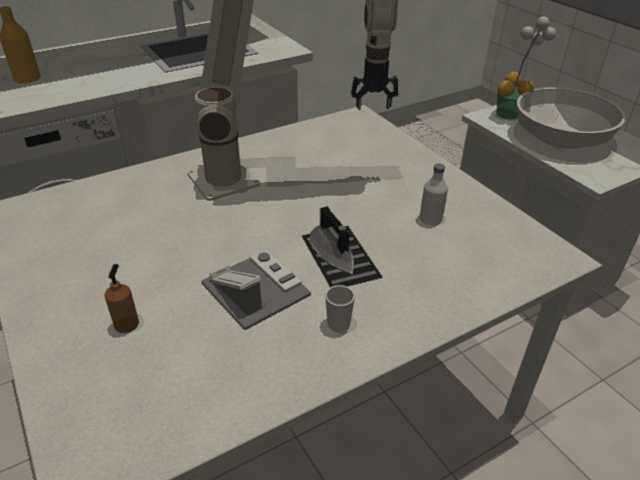

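View pics/side0.png

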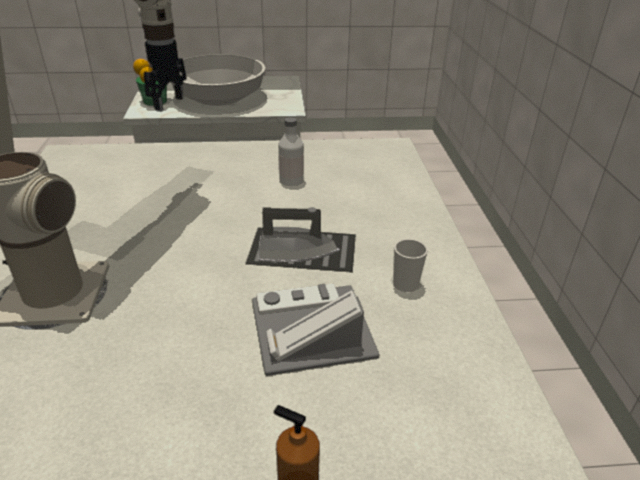

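The scene view shows the iron at about (332,245), the dock at (255,288) and the tumbler at (340,310). The side view shows the iron at (300,240), the dock at (315,325), and the keys at (272,297), (298,294) and (323,291). I'll zoom in to pick points.

```bash
python3 - <<'E'
import cv2
s=cv2.imread("pics/scene0.png");d=cv2.imread("pics/side0.png")
cv2.imwrite("pics/sc_crop.png",cv2.resize(s[200:340,195:395],None,fx=4,fy=4,interpolation=cv2.INTER_CUBIC))
cv2.imwrite("pics/sd_crop.png",cv2.resize(d[200:372,235:435],None,fx=3.4,fy=3.4,interpolation=cv2.INTER_CUBIC))
E
```

```text
(no output)
```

View pics/sc_crop.png

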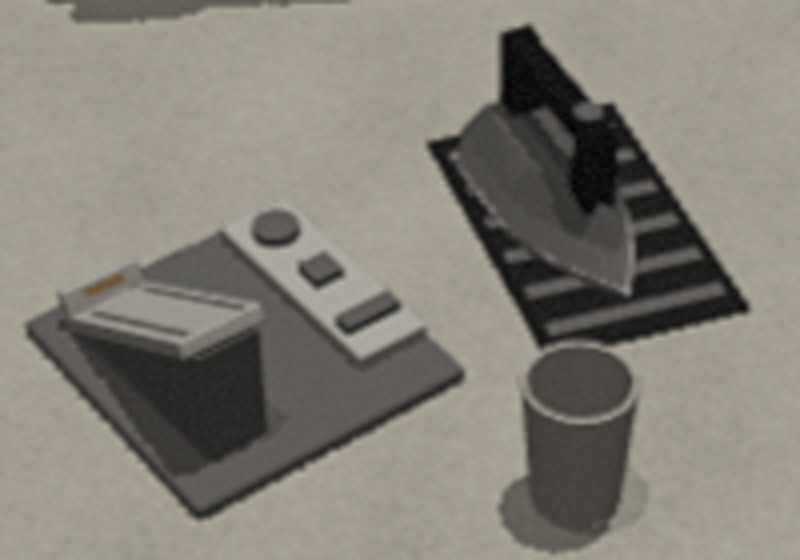

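View pics/sd_crop.png

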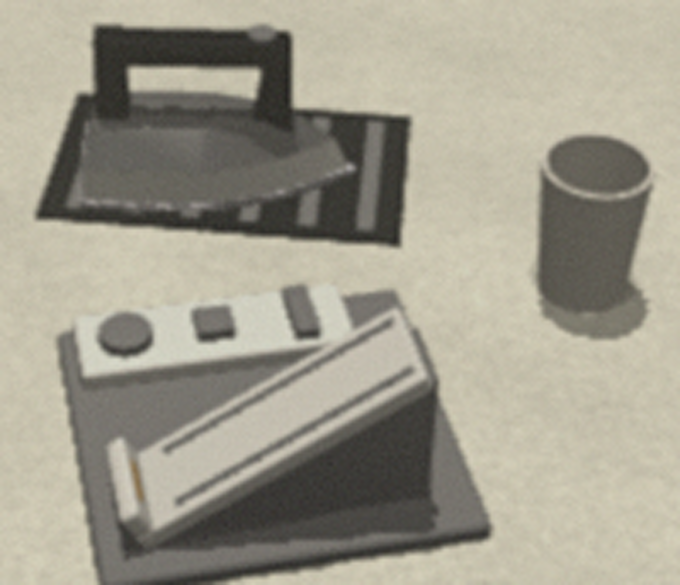

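The crops show the dock, key and iron corners clearly enough for a pose fit. In the scene crop the nose is at (629,292) and the keys at (275,226), (321,265) and (368,308). In the side crop the nose is at (353,168) and the keys at (126,330), (214,320) and (300,309).

```bash
cat > h.py <<'E'
import numpy as np
from scipy.spatial.transform import Rotation as R
from scipy.optimize import least_squares
from plant import camera_info
def proj(ci,P):
    c=(np.atleast_2d(P)-ci["position"])@R.from_euler("xyz",ci["orientation"]).as_matrix()
    c=c*[1,-1,-1]; u=c@np.asarray(ci["mtx"]).T
    return u[:,:2]/u[:,2:]
def place(p,P):
    return np.asarray(P)@R.from_euler("z",p[2]).as_matrix().T+[p[0],p[1],p[3] if len(p)>3 else 0]
CS,CD=camera_info("scene"),camera_info("side")
px={"s":lambda a:(np.array(a)+.5)/4+[195,200]-.5,"d":lambda a:(np.array(a)+.5)/3.4+[235,200]-.5}
cam={"s":CS,"d":CD}
def ray(ci,uv,z):
    d=np.linalg.inv(ci["mtx"])@[uv[0],uv[1],1]*[1,-1,-1]
    d=R.from_euler("xyz",ci["orientation"]).as_matrix()@d
    p=ci["position"]; return p+d*(z-p[2])/d[2]
E
python3 - <<'E'
from h import *
c=np.cos(np.pi/6);s=.5
dk=lambda x,y:[x*c,y,75+x*s]
dock=[("s",(200,509),[105,-50,12]),("s",(462,374),[105,160,12]),("s",(28,327),[-115,-50,12]),
("s",(275,224),[-75,130,32]),("s",(321,264),[-20,130,32]),("s",(368,307),[35,130,32]),
("s",(263,306),dk(75,30)),("s",(182,349),dk(75,-30)),("s",(222,232),[-105,102,24]),("s",(285,205),[-105,158,24]),("s",(425,330),[65,158,24]),("s",(362,357),[65,102,24]),
("d",(126,329),[-75,130,32]),("d",(213,319),[-20,130,32]),("d",(299,307),[35,130,32]),("d",(398,310),dk(75,30)),("d",(433,379),dk(75,-30)),
("d",(398,293),[105,160,12]),("d",(490,530),[105,-50,12]),("d",(60,337),[-115,160,12]),("d",(75,318),[-105,158,24]),("d",(85,377),[-105,102,24]),("d",(335,288),[65,158,24])]
def fit(pts,f,x0):
    g=lambda p:np.concatenate([proj(cam[k],place(*f(p,np.array(P)/1000.)))[0]-px[k](a) for k,a,P in pts])
    r=least_squares(g,x0,loss="soft_l1");print(r.x.round(4));print(np.abs(g(r.x)).reshape(-1,2).round(1).tolist());return r.x
fit(dock,lambda p,P:(p,P),[.45,-.1,0])
iron=[("s",(629,292),[95,0,0]),("d",(353,168),[95,0,0]),("d",(128,66),[-60,-12,92]),("d",(263,67),[25,-12,92]),
("s",(500,34),[1000,-12,114]),("s",(530,27),[1000,12,114]),("d",(97,29),[1000,-12,114]),("d",(289,35),[2000,-12,114]),("s",(613,106),[2000,12,114])]
def fi(p,P):
    P=P.copy()
    if P[0]==1:P[0]=p[3]
    if P[0]==2:P[0]=p[4]
    return ([*p[:3],.004],P)
x=fit(iron,fi,[.45,.1,0,-.08,.045])
hb=place([*x[:3],.004],[-.022,0,.103]);print("handle",hb)
mat=[("s",(430,145),[-125,-75,4]),("s",(543,346),[125,-75,4]),("s",(748,308),[125,75,4]),("d",(80,95),[-125,75,4]),("d",(410,118),[125,75,4]),("d",(400,244),[125,-75,4]),("d",(38,216),[-125,-75,4])]
fit(mat,lambda p,P:(p,P),[.45,.1,0])
print("tumbler",ray(CS,px["s"]((578,370)),.1),ray(CD,px["d"]((596,167)),.1))
E
```

```text
[ 0.5605 -0.1998  0.131 ]
[[0.6, 1.5], [1.5, 0.8], [1.7, 0.8], [0.1, 0.7], [0.1, 0.9], [0.0, 0.9], [0.5, 0.1], [1.1, 0.7], [0.9, 0.7], [0.0, 1.7], [1.0, 1.0], [0.4, 1.1], [0.1, 0.6], [0.7, 0.1], [1.1, 0.3], [0.2, 1.1], [1.3, 0.0], [0.1, 1.5], [2.0, 0.7], [1.0, 1.4], [0.8, 0.1], [0.4, 0.4], [1.1, 1.4]]
[ 0.5362  0.1195 -0.0488 -0.0814  0.044 ]
[[2.0, 1.2], [0.1, 0.1], [0.3, 1.3], [2.2, 0.8], [0.8, 0.1], [0.7, 0.3], [0.4, 4.1], [1.4, 2.1], [2.2, 3.6]]
handle [0.51419738 0.12056411 0.107     ]
[ 0.5447  0.1242 -0.1928]
[[0.8, 0.5], [0.5, 3.5], [0.5, 0.7], [0.5, 0.5], [0.5, 0.1], [0.0, 0.2], [1.1, 0.3]]
tumbler [ 0.75655959 -0.01641622  0.1       ] [ 0.76482169 -0.02288866  0.1       ]
```

move_arm(plan=[[1,-1,0.6,-0.3,-1],[1,-1,0.6,-0.3,-1],[1,-1,0.6,-0.3,-1],[1,-1,0.6,-0.3,-1],[1,-1,0.6,-0.3,-1],[1,-1,0.6,-0.3,-1],[1,-1,0.6,-0.3,-1]])

```text
time: 0.85
eef_pos: [0.297, 0.3702, 0.279]
eef_rot: [-3.141, 0.0, 1.746]
force: [0.7, 0.4, 0.1]
gripper_width: 1.004
grip_force: 0.0
```

move_arm(plan=[[1,-1,0,-0.3,-1],[1,-1,0,-0.3,-1],[1,-1,0,-0.3,-1],[1,-1,0,-0.3,-1],[1,-1,0,-0.3,-1],[1,-1,0,-0.3,-1],[1,-1,0,-0.3,-1]])

```text
time: 1.55
eef_pos: [0.3769, 0.2902, 0.2789]
eef_rot: [-3.141, 0.001, 0.804]
force: [0.2, -0.1, -0.1]
gripper_width: 1.001
grip_force: 0.0
```

move_arm(plan=[[0.8,-1,0,-0.28,-1],[0.8,-1,0,-0.28,-1],[0.8,-1,0,-0.28,-1],[0.8,-1,0,-0.28,-1],[0.8,-1,0,-0.28,-1],[0.8,-1,0,-0.28,-1],[0.8,-1,0,-0.28,-1]])

```text
time: 2.25
eef_pos: [0.4594, 0.1023, 0.2789]
eef_rot: [-3.034, 0.012, 0.151]
force: [0.6, 0.3, 0.4]
gripper_width: 1.002
grip_force: 0.0
```

```bash
python3 - <<'E'
from plant import *
import cv2
s=sense();print(s["time"],s["eef_pos"],s["eef_rot"],s["q"])
print(camera_info("wrist"))
a=capture("wrist");cv2.imwrite("pics/w1.png",a[:,:,::-1])
E
```

```text
2.25 [0.45936669 0.10228729 0.27891676] [-3.03395638  0.01192071  0.15078033] [0.14976762 0.17398724 0.03958032 1.44841953 0.10762415 3.14057412]
{'mtx': array([[396.04378477,   0.        , 313.20671715],
       [  0.        , 396.04378477, 237.55174056],
       [  0.        ,   0.        ,   1.        ]]), 'position': array([0.54347983, 0.09981134, 0.42033141]), 'orientation': array([-0.33164658,  0.10838031, -1.42037706])}
```

View pics/w1.png

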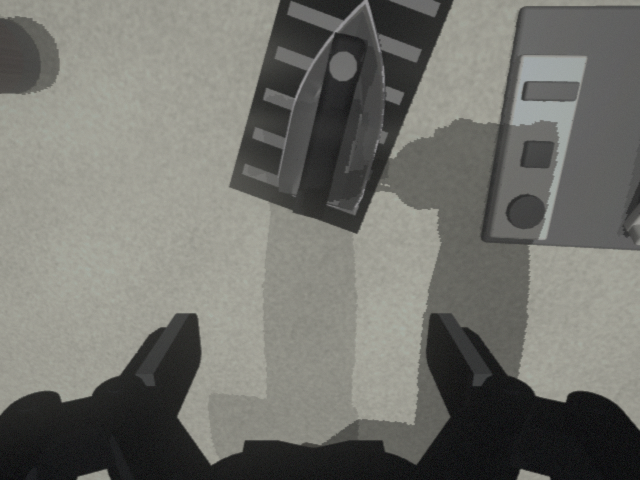

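The wrist view shows the iron with its nose at (366,3) and the dock keys at (525,211), (538,153) and (551,91). Joint 6 is at its limit, so I'll turn back to the half-turn-equivalent grasp.

move_arm(plan=[[0,0,0,0.5,-1],[0,0,0,0.5,-1],[0,0,0,0.5,-1],[0.6,-1,0,0.5,-1],[0.6,-1,0,0.5,-1],[0.6,-1,0,0.5,-1],[0.6,-1,0,0.5,-1],[0.6,-1,0,0.5,-1],[0.6,-1,0,0.5,-1],[0.6,-1,0,0.5,-1],[0.6,-1,0,0.5,-1]])

```text
time: 3.4
eef_pos: [0.5073, 0.024, 0.279]
eef_rot: [-3.033, 0.011, 1.73]
force: [-0.1, -0.4, -0.0]
gripper_width: 1.003
grip_force: 0.0
```

move_arm(plan=[[0,-1,0,0.49,-1],[0,-1,0,0.49,-1],[0,-1,0,0.49,-1],[0,-1,0,0.49,-1],[0,-1,0,0.49,-1],[0,-1,0,0.49,-1],[0,-1,0,0.49,-1],[0,-1,0,0.49,-1],[0,-1,0,0.49,-1],[0,-1,0,0.49,-1],[0,-1,0,0.49,-1],[0,-1,0,0.49,-1]])

```text
time: 4.6
eef_pos: [0.5071, -0.0561, 0.2793]
eef_rot: [-3.034, 0.01, -3.019]
force: [-0.4, 0.4, 0.1]
gripper_width: 1.001
grip_force: 0.0
```

```bash
python3 - <<'E'
from plant import *
import cv2,pickle
s=sense();print(s["time"],s["eef_pos"],s["eef_rot"],s["q"])
ci=camera_info("wrist");print(ci)
a=capture("wrist")[:,:,::-1];cv2.imwrite("pics/w2.png",a);pickle.dump(ci,open("w2.pkl","wb"))
cv2.imwrite("pics/w2b.png",cv2.resize(a,None,fx=1.25,fy=1.25,interpolation=cv2.INTER_CUBIC))
E
```

```text
4.6 [ 0.50705233 -0.05614754  0.27927242] [-3.03446617  0.01044808 -3.01913359] [-0.0486155   0.22108838  0.09927777  1.42038914 -0.10377862 -0.17199968]
{'mtx': array([[396.04378477,   0.        , 313.20671715],
       [  0.        , 396.04378477, 237.55174056],
       [  0.        ,   0.        ,   1.        ]]), 'position': array([ 0.42308134, -0.05087861,  0.42080968]), 'orientation': array([-0.33324697,  0.10636519,  1.692786  ])}
```

View pics/w2b.png

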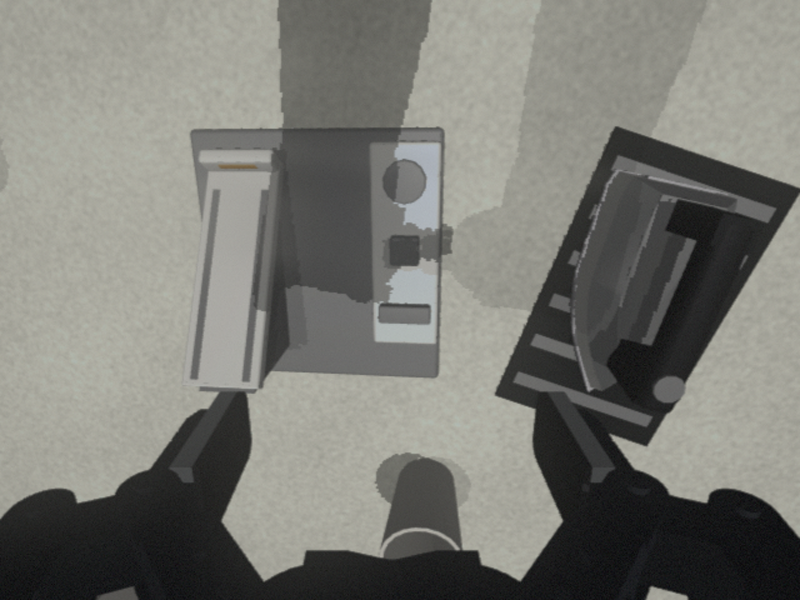

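The view shows the dock with keys at (404,180), (405,250) and (404,313), and deck corners at (186,382) and (263,385). The limit left a 6° tool tilt. I'll measure first with an enhanced crop.

```bash
python3 - <<'E'
import cv2,numpy as np
g=lambda a:(255*(a/255.)**.5).astype(np.uint8)
w=g(cv2.imread("pics/w1.png"))[0:240,230:420]; d=g(cv2.imread("pics/side0.png"))[200:275,240:360]; s=g(cv2.imread("pics/scene0.png"))[200:290,298:388]
rs=lambda a,f:cv2.resize(a,None,fx=f,fy=f,interpolation=cv2.INTER_CUBIC)
W=rs(w,2.5);D=rs(d,2.5);S=rs(s,3)
c=np.zeros((600,775,3),np.uint8);c[:600,:475]=W;c[:187,475:775]=D[:187];c[190:460,475:745]=S
cv2.imwrite("pics/comp.png",c)
E
```

```text
(no output)
```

View pics/comp.png

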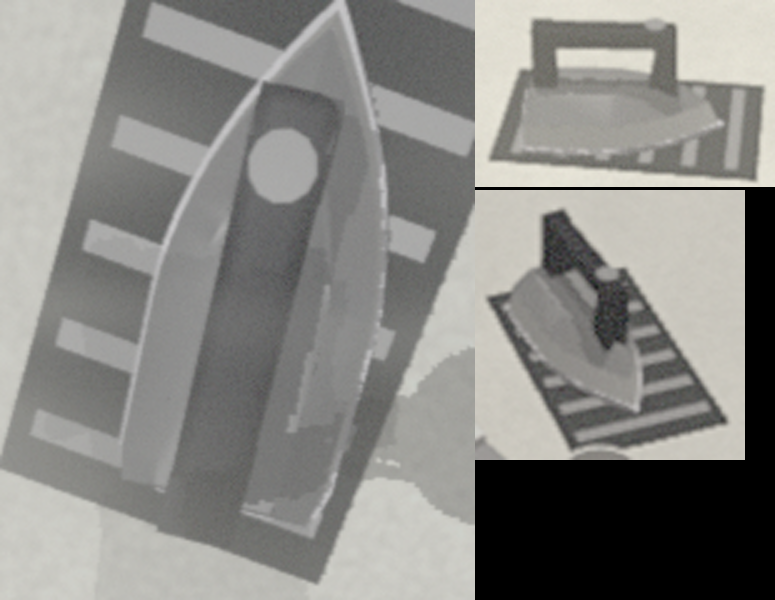

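The composite shows the iron from above: nose (341,2), heel corners (122,482) and (312,538), handle rear end (158,530)–(240,545), knob (283,166).

```bash
cat >> h.py <<'E'
import pickle
W2=pickle.load(open("w2.pkl","rb"))
W1=dict(mtx=W2["mtx"],position=np.array([0.54347983,0.09981134,0.42033141]),orientation=np.array([-0.33164658,0.10838031,-1.42037706]))
cam.update(w=W1,v=W2)
px.update(w=lambda a:(np.array(a)+.5)/2.5+[230,0]-.5, v=lambda a:(np.array(a)+.5)/1.25-.5)
E
python3 - <<'E'
from h import *
c=np.cos(np.pi/6);s=.5
dk=lambda x,y:[x*c,y,75+x*s]
sets={"scene":[("s",(275,224),[-75,130,32]),("s",(321,264),[-20,130,32]),("s",(368,307),[35,130,32]),
("s",(263,306),dk(75,30)),("s",(182,349),dk(75,-30)),("s",(222,232),[-105,102,24]),("s",(285,205),[-105,158,24]),("s",(425,330),[65,158,24]),("s",(362,357),[65,102,24])],
"side":[("d",(126,329),[-75,130,32]),("d",(213,319),[-20,130,32]),("d",(299,307),[35,130,32]),("d",(398,310),dk(75,30)),("d",(433,379),dk(75,-30)),
("d",(75,318),[-105,158,24]),("d",(85,377),[-105,102,24]),("d",(335,288),[65,158,24])],
"wrist":[("v",(404,180),[-75,130,32]),("v",(405,250),[-20,130,32]),("v",(404,312),[35,130,32]),("v",(191,132),[-115,-50,12]),("v",(443,128),[-115,160,12]),("v",(437,377),[105,160,12]),("v",(186,384),dk(75,-30)),("v",(263,387),dk(75,30)),
("v",(371,142),[-105,102,24]),("v",(440,140),[-105,158,24]),("v",(376,341),[65,102,24]),("v",(437,343),[65,158,24])]}
def fit(n,pts,f,x0):
    g=lambda p:np.concatenate([proj(cam[k],place(*f(p,np.array(P)/1000.)))[0]-px[k](a) for k,a,P in pts])
    r=least_squares(g,x0,loss="soft_l1");print(n,r.x.round(4));print(g(r.x).reshape(-1,2).round(1).tolist());return r.x
for n in sets: fit(n,sets[n],lambda p,P:(p,P),[.45,-.1,0])
fit("all",sum(sets.values(),[]),lambda p,P:(p,P),[.45,-.1,0])
wr=[("w",(341,3),[95,0,0]),("w",(122,482),[-95,4000,0]),("w",(312,538),[-95,5000,0]),("w",(158,530),[1000,12,114]),("w",(240,545),[1000,-12,114]),("w",(283,166),[3000,0,116])]
oth=[("s",(629,292),[95,0,0]),("d",(353,168),[95,0,0]),("d",(128,66),[-60,-12,92]),("d",(263,67),[25,-12,92]),
("s",(500,34),[1000,-12,114]),("s",(530,27),[1000,12,114]),("d",(97,29),[1000,-12,114]),("d",(289,35),[2000,-12,114]),("s",(613,106),[2000,12,114])]
def fi(p,P):
    P=P.copy()
    for i,v in ((1,p[3]),(2,p[4]),(3,p[5])):
        if P[0]==i:P[0]=v
    for i,v in ((4,p[6]),(5,-p[6])):
        if P[1]==i:P[1]=v
    return ([*p[:3],.004],P)
x0=[.45,.1,0,-.08,.045,.03,.04]
for n,q in (("w",wr),("o",oth),("all",wr+oth)):
    x=fit(n,q,fi,x0);print("handle",place([*x[:3],.004],[-.022,0,.103]))
E
```

```text
scene [ 0.5616 -0.1991  0.1399]
[[0.0, 0.7], [0.0, 0.9], [0.3, 0.8], [0.1, -0.1], [-0.4, -0.6], [-0.9, -0.6], [-0.2, -1.6], [1.2, -1.2], [0.0, 1.0]]
side [ 0.5606 -0.1998  0.1345]
[[-0.0, 0.7], [0.6, 0.2], [1.0, 0.3], [0.2, -1.2], [-1.2, -0.1], [-1.0, 0.0], [-0.5, 0.6], [0.9, -1.4]]
wrist [ 0.559  -0.1957  0.1401]
[[0.2, 0.5], [-0.1, 0.2], [1.2, 1.5], [-3.0, -1.7], [1.1, -2.5], [2.8, 0.7], [-2.5, 1.3], [-1.8, 1.3], [-1.9, -1.6], [1.2, -0.9], [-0.8, 0.6], [1.3, 0.4]]
all [ 0.5593 -0.1967  0.1377]
[[0.6, -0.0], [0.5, 0.2], [0.7, 0.0], [0.5, -0.9], [0.1, -1.5], [-0.4, -1.3], [0.4, -2.3], [1.7, -1.9], [0.4, 0.2], [-0.8, -0.2], [-0.3, -0.7], [0.0, -0.7], [-0.7, -2.3], [-2.1, -1.3], [-1.8, -0.8], [-1.3, -0.3], [-0.1, -2.3], [-0.6, 0.9], [-0.9, 0.6], [0.3, 1.9], [-3.6, -1.7], [0.4, -1.9], [1.7, 1.1], [-3.6, 1.3], [-2.9, 1.4], [-2.6, -1.1], [0.4, -0.3], [-1.8, 0.9], [0.3, 0.8]]
w [ 0.53    0.1174 -0.083  -0.0769  0.0488  0.0346  0.0427]
[[-1.1, 6.3], [0.4, -0.5], [0.5, -3.2], [0.5, -0.9], [-3.2, 0.6], [0.7, 0.1]]
handle [0.50809511 0.11918382 0.107     ]
o [ 0.5362  0.1195 -0.0488 -0.0814  0.044   0.03    0.04  ]
[[2.0, 1.2], [-0.1, 0.1], [0.3, 1.3], [-2.2, 0.8], [0.8, 0.1], [0.7, -0.3], [-0.4, 4.1], [-1.4, 2.1], [2.2, 3.6]]
handle [0.51419738 0.12056413 0.107     ]
all [ 0.5338  0.1175 -0.079  -0.0804  0.0471  0.0309  0.0424]
[[-0.9, 1.6], [1.2, -3.6], [1.2, -6.6], [0.3, -1.1], [-3.3, 0.4], [-0.1, -0.0], [0.1, 1.2], [-1.0, 1.3], [-0.9, 1.4], [-3.4, 1.5], [0.6, -0.2], [0.6, -0.5], [-1.1, 4.0], [-1.2, 2.9], [1.3, 4.2]]
handle [0.51182796 0.11923337 0.107     ]
```

```bash
python3 - <<'E'
from h import *
def fit(n,pts,f,x0):
    g=lambda p:np.concatenate([proj(cam[k],place(*f(p,np.array(P)/1000.)))[0]-px[k](a) for k,a,P in pts])
    r=least_squares(g,x0,loss="soft_l1");print(n,r.x.round(4));print(g(r.x).reshape(-1,2).round(1).tolist());return r.x
wr=[("w",(158,530),[1000,12,114]),("w",(240,545),[1000,-12,114]),("w",(283,166),[3000,0,116]),("w",(122,482),[-95,4000,0]),("w",(312,538),[-95,5000,0])]
oth=[("s",(629,292),[95,0,0]),("d",(353,168),[95,0,0]),("d",(128,66),[-60,-12,92]),("d",(263,67),[25,-12,92]),
("s",(500,34),[1000,-12,114]),("s",(530,27),[1000,12,114]),("d",(97,27),[1000,12,114]),("d",(289,33),[2000,12,114]),("s",(613,106),[2000,12,114])]
def fi(p,P):
    P=P.copy()
    for i,v in ((1,p[3]),(2,p[4]),(3,p[5])):
        if P[0]==i:P[0]=v
    for i,v in ((4,p[6]),(5,-p[6])):
        if P[1]==i:P[1]=v
    return ([*p[:3],.004],P)
x0=[.45,.1,0,-.08,.045,.03,.04]
for n,q in (("o",oth),("all",wr+oth)):
    x=fit(n,q,fi,x0);print("handle",place([*x[:3],.004],[-.022,0,.103]))
for n,uv in (("rear",(199,538)),("knob",(283,166))): print(n,ray(W1,px["w"](uv),.118))
E
```

```text
o [ 0.5361  0.1164 -0.0631 -0.082   0.045   0.03    0.04  ]
[[0.7, 1.7], [0.0, 1.2], [0.2, 1.8], [-2.2, 1.6], [0.1, 0.2], [0.1, -0.2], [-0.0, -0.5], [-1.2, -2.1], [1.3, 4.2]]
handle [0.51415927 0.11777805 0.107     ]
all [ 0.53    0.1177 -0.0758 -0.0768  0.051   0.0347  0.0427]
[[0.7, -0.9], [-2.9, 0.5], [-0.1, -0.0], [0.5, -0.2], [0.9, -3.3], [-0.5, 0.4], [-2.5, 1.2], [-2.5, 1.4], [-5.0, 1.5], [0.5, -0.2], [0.5, -0.5], [-0.3, -0.9], [-1.2, -2.1], [1.4, 4.2]]
handle [0.50805546 0.11938301 0.107     ]
rear [0.45330727 0.12258493 0.118     ]
knob [0.56468735 0.11510473 0.118     ]
```

move_arm(plan=[[0,0,0,0.8,-1],[0,0,0,0.8,-1],[0,0,0,0.8,-1],[0,0,0,0.8,-1],[0,0,0,0.8,-1],[0,0,0,0.8,-1],[0,0,0,0.8,-1],[0,0,0,0.8,-1],[0,0,0,0.8,-1],[0,0,0,0.8,-1],[0,0,0,0.8,-1],[0,0,0,0.8,-1],[0,0,0,0.8,-1],[0,0,0,0.8,-1],[0,0,0,0.8,-1],[0,0,0,0.8,-1],[0,0,0,0.8,-1]])

```text
time: 6.35
eef_pos: [0.5074, -0.0564, 0.2792]
eef_rot: [-3.034, 0.012, -0.502]
force: [0.6, 0.3, 0.8]
gripper_width: 1.001
grip_force: 0.0
```

move_arm(plan=[[0,0,0,0.31,-1],[0,0,0,0.31,-1],[0,0,0,0.31,-1],[0,0,0,0.31,-1],[0,0,0,0.31,-1],[0,0,0,0.31,-1],[0,0,0,0.31,-1]])

```text
time: 7.05
eef_pos: [0.4968, 0.0521, 0.2791]
eef_rot: [3.113, 0.028, 0.12]
force: [-0.7, 0.7, -0.0]
gripper_width: 0.999
grip_force: 0.0
```

move_arm(plan=[[0.18,0.83,0,-0.6,-1],[0.18,0.83,0,-0.6,-1],[0.18,0.83,0,-0.6,-1],[0.18,0.83,0,-0.6,-1],[0.18,0.83,0,-0.6,-1],[0.18,0.83,0,-0.6,-1],[0.18,0.83,0,-0.6,-1],[0.18,0.83,0,-0.6,-1],[0.18,0.83,0,-0.6,-1],[0.18,0.83,0,-0.6,-1],[0.18,0.83,0,-0.6,-1],[0.18,0.83,0,-0.6,-1],[0.18,0.83,0,-0.6,-1]])

```text
time: 8.35
eef_pos: [0.5112, 0.1174, 0.2791]
eef_rot: [3.113, 0.027, -1.773]
force: [-0.7, 0.5, 0.2]
gripper_width: 1.002
grip_force: 0.0
```

move_arm(plan=[[0,0,-0.4,-0.46,-1],[0,0,-0.4,-0.46,-1],[0,0,-0.4,-0.46,-1],[0,0,-0.4,-0.46,-1],[0,0,-0.4,-0.46,-1],[0,0,-0.4,-0.46,-1],[0,0,-0.4,-0.46,-1],[0,0,-0.4,-0.46,-1],[0,0,-0.4,-0.46,-1],[0,0,-0.4,-0.46,-1],[0,0,-0.4,-0.46,-1]])

```text
time: 9.45
eef_pos: [0.5111, 0.1175, 0.2472]
eef_rot: [3.113, 0.027, 3.071]
force: [0.1, -0.4, 0.4]
gripper_width: 1.002
grip_force: 0.0
```

```bash
python3 - <<'E'
from plant import *
import cv2,pickle
s=sense();print(s["time"],s["eef_pos"],s["eef_rot"],s["q"])
ci=camera_info("wrist")
a=capture("wrist")[:,:,::-1];cv2.imwrite("pics/w3.png",a);pickle.dump(ci,open("w3.pkl","wb"))
from h import *
x=np.array([.533,.1175,-.07,.004])
print(proj(ci,place(x,[[-.06,.012,.114],[-.06,-.012,.114],[.025,.012,.114],[.025,-.012,.114],[-.095,0.042,0],[-.095,-.042,0]])).round(0).tolist())
g=(255*(a/255.)**.5).astype(np.uint8);cv2.imwrite("pics/w3g.png",g)
E
```

```text
9.45 [0.51108374 0.11749946 0.24716597] [3.11342596 0.02704042 3.07108409] [0.21473654 0.25581327 0.06553558 1.34664658 0.01942117 0.2851932 ]
[[327.0, 166.0], [292.0, 166.0], [325.0, 279.0], [294.0, 279.0], [352.0, 107.0], [261.0, 107.0]]
```

View pics/w3g.png

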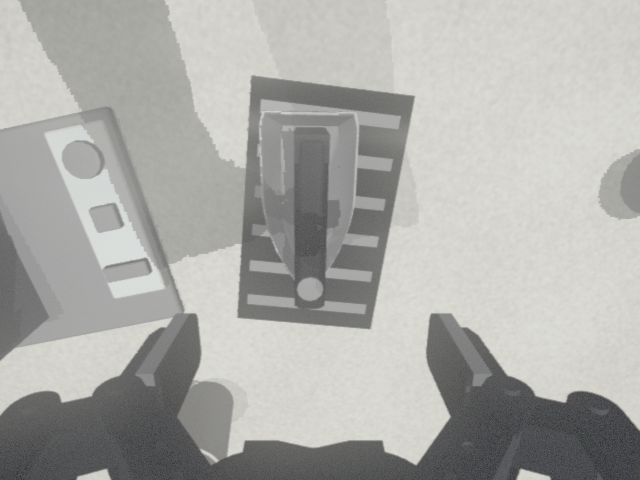

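The view shows the bar from (311,128) to (311,308), in line with the fingers and centred, with the heel at (262–357,113). I'll descend with a small correction and grip.

move_arm(plan=[[0.03,0.01,-0.5,0,-1],[0.03,0.01,-1,0,-1],[0.03,0.01,-1,0,-1],[0.03,0.01,-1,0,-1]], squeeze=25)

```text
time: 9.9
eef_pos: [0.5133, 0.118, 0.1674]
eef_rot: [3.114, 0.026, 3.072]
force: [0.4, 0.7, 1.0]
gripper_width: 0.997
grip_force: 0.0
```

move_arm(plan=[[0,0,-0.4,0,-1],[0,0,-0.7,0,-1],[0,0,-1,0,-1],[0,0,-1,0,-1],[0,0,-1,0,-1],[0,0,-1,0,1],[0,0,-1,0,1],[0,0,-1,0,1],[0,0,-1,0,1],[0,0,-1,0,1],[0,0,-1,0,1],[0,0,-1,0,1],[0,0,-1,0,1]])

```text
time: 11.2
eef_pos: [0.514, 0.1185, 0.0882]
eef_rot: [3.113, 0.029, 3.072]
force: [-2.1, 1.7, 5.7]
gripper_width: 0.277
grip_force: 24.6
```

move_arm(plan=[[0,0,0.05,0,1],[0,0,0.15,0,1],[0,0,0.3,0,1],[0,0,0.5,0,1],[0,0,0.7,0,1],[0,0,0.9,0,1],[0,0,1,0,1],[0,0,1,0,1],[0,0,1,0,1]])

```text
time: 12.1
eef_pos: [0.5132, 0.1179, 0.1669]
eef_rot: [3.114, 0.027, 3.071]
force: [-0.3, -0.5, -7.5]
gripper_width: 0.28
grip_force: 25.7
```

```bash
python3 - <<'E'
from plant import *
import cv2,numpy as np
s=sense();print(s["time"],s["eef_pos"],s["force"],s["torque"],s["gripper_width"])
a=capture("side")[:,:,::-1];b=capture("wrist")[:,:,::-1]
g=lambda a:(255*(a/255.)**.6).astype(np.uint8)
A=cv2.resize(g(a)[100:300,200:400],(400,400));B=cv2.resize(g(b)[80:480,120:520],(400,400))
cv2.imwrite("pics/lift.png",np.hstack([A,B]))
E
```

```text
12.1 [0.51318238 0.11792133 0.16693531] [-0.32737196 -0.49266093 -7.4575141 ] [-0.07233214  0.2020819   0.03262724] 0.2796659730193747
```

View pics/lift.png

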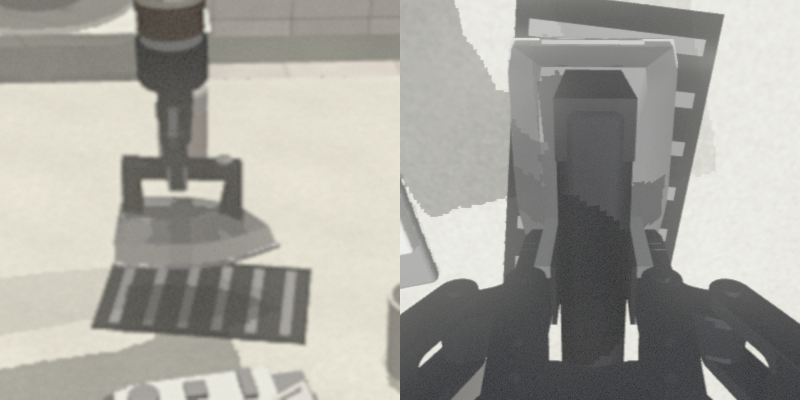

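The side crop shows the iron hanging level, with the finger at about (176,175) in the window from 140 to 224, so the grasp is at the balance point. The wrist crop shows it in line. Carrying it to the dock now.

move_arm(plan=[[0,0,0.2,0,1],[0,0,0.5,0,1],[0,-0.2,0.8,0.03,1],[-0.03,-0.5,0.8,0.066,1],[-0.06,-0.8,0.8,0.066,1],[-0.06,-1,0.8,0.066,1]])

```text
time: 12.8
eef_pos: [0.5079, 0.0366, 0.2306]
eef_rot: [3.114, 0.025, -3.005]
force: [0.1, -0.1, -8.1]
gripper_width: 0.276
grip_force: 25.6
```

move_arm(plan=[[0,-0.3,0,0,1],[0,-0.65,0,0,1],[0,-1,0,0,1]])

```text
time: 13.1
eef_pos: [0.5081, -0.0428, 0.2304]
eef_rot: [3.113, 0.026, -3.004]
force: [0.6, -0.4, -7.1]
gripper_width: 0.276
grip_force: 25.7
```

move_arm(plan=[[0,-0.3,0,0,1],[0,-0.65,0,0,1],[0,-1,0,0,1]])

```text
time: 13.4
eef_pos: [0.5082, -0.1229, 0.2303]
eef_rot: [3.113, 0.026, -3.004]
force: [0.2, -0.2, -7.4]
gripper_width: 0.275
grip_force: 25.7
```

move_arm(plan=[[0,-0.3,0,0,1],[0,-0.6,0,0,1],[-0.03,-0.8,0,0,1],[-0.06,-1,0,0,1],[-0.06,-1,0,0,1],[-0.06,-1,0,0,1]])

```text
time: 14.0
eef_pos: [0.5037, -0.2018, 0.2311]
eef_rot: [3.112, 0.027, -3.005]
force: [-0.2, -0.6, -7.1]
gripper_width: 0.276
grip_force: 25.8
```

```bash
python3 - <<'E'
from plant import *
s=sense();print(s["time"],s["eef_pos"],s["eef_rot"],s["force"],s["torque"],s["q"])
E
```

```text
14.0 [ 0.50370452 -0.20175261  0.23110254] [ 3.11212679  0.02725507 -3.00494542] [-0.15383861 -0.55667849 -7.06471697] [-0.02073133 -0.03025132  0.02055477] [-0.40293727  0.31877217  0.10974389  1.35352868  0.03928115 -0.53982426]
```

move_arm(plan=[[0,-0.05,-0.15,0,1],[0,-0.05,-0.3,0,1],[0,-0.05,-0.4,0,1],[0,-0.05,-0.45,0,1],[0,-0.05,-0.5,0,1],[0,-0.05,-0.55,0,1],[0,-0.05,-0.6,0,1],[0,-0.05,-0.65,0,1],[0,-0.05,-0.7,0,1],[0,-0.05,-0.7,0,1]], squeeze=20)

```text
time: 15.0
eef_pos: [0.4975, -0.2067, 0.1772]
eef_rot: [3.114, 0.017, -3.007]
force: [-22.4, -1.0, 13.5]
gripper_width: 0.276
grip_force: 29.7
```

Pushing the nose straight into the slope locks by friction. I'll back off and lay it by drawing the sole down over the deck's upper edge instead.

move_arm(plan=[[-0.05,0,0.15,0,1],[-0.05,0,0.35,0,1],[0,0,0.5,0,1],[0.25,0.03,0.5,0,1],[0.5,0.07,0.5,0,1],[0.75,0.1,0.5,0,1],[0.95,0.13,0.5,0,1],[0.95,0.13,0.5,0,1],[0.95,0.13,0.5,0,1]], squeeze=20)

```text
time: 15.9
eef_pos: [0.5802, -0.1953, 0.2152]
eef_rot: [3.113, 0.027, -3.004]
force: [0.1, 0.1, -7.2]
gripper_width: 0.277
grip_force: 26.7
```

```bash
python3 - <<'E'
from plant import *
import cv2,numpy as np
s=sense();print(s["time"],s["eef_pos"],s["eef_rot"],s["force"],s["torque"])
g=lambda a:(255*(a/255.)**.6).astype(np.uint8)
a=capture("side")[:,:,::-1]
cv2.imwrite("pics/pre.png",cv2.resize(g(a)[180:380,220:420],None,fx=3,fy=3))
E
```

```text
15.9 [ 0.58021453 -0.19532998  0.21516543] [ 3.1132891   0.02729365 -3.00388323] [ 0.0710182   0.1397607  -7.21921011] [-0.127832    0.24000228  0.05666974]
```

View pics/pre.png

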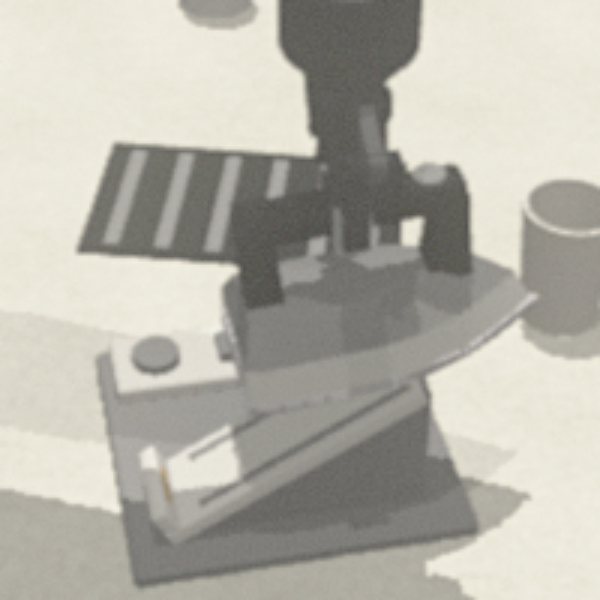

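The view shows the iron already partly nose-up over the deck, with its nose at (535,295). The tumbler is clear. Drawing it down the slope now.

move_arm(plan=[[0,0,-0.12,0,1],[0,0,-0.23,0,1],[-0.09,-0.01,-0.26,0,1],[-0.18,-0.02,-0.3,0,1],[-0.27,-0.035,-0.335,0,1],[-0.36,-0.05,-0.375,0,1],[-0.445,-0.06,-0.43,0,1],[-0.53,-0.07,-0.49,0,1],[-0.615,-0.085,-0.55,0,1],[-0.7,-0.095,-0.61,0,1],[-0.77,-0.105,-0.69,0,1],[-0.84,-0.115,-0.77,0,1],[-0.9,-0.125,-0.84,0,1],[-0.95,-0.13,-0.89,0,1],[-0.95,-0.13,-0.89,0,1]])

```text
time: 17.45
eef_pos: [0.5028, -0.206, 0.1435]
eef_rot: [3.113, 0.026, -3.005]
force: [-1.6, -0.6, -3.4]
gripper_width: 0.278
grip_force: 28.0
```

move_arm(plan=[[0,0,-0.02,0,1],[-0.02,0,-0.04,0,1],[-0.04,-0.005,-0.055,0,1],[-0.06,-0.01,-0.065,0,1],[-0.08,-0.01,-0.075,0,1],[-0.1,-0.015,-0.09,0,1],[-0.1,-0.015,-0.09,0,1]])

```text
time: 18.15
eef_pos: [0.4988, -0.2075, 0.1407]
eef_rot: [3.116, 0.035, -3.004]
force: [0.1, 2.5, 11.3]
gripper_width: 0.28
grip_force: 30.1
```

```bash
python3 - <<'E'
from plant import *
import cv2,numpy as np
s=sense();print(s["time"],s["eef_pos"],s["eef_rot"],s["force"],s["torque"])
g=lambda a:(255*(a/255.)**.6).astype(np.uint8)
a=capture("side")[:,:,::-1]
cv2.imwrite("pics/pre2.png",cv2.resize(g(a)[190:370,240:400],None,fx=3.3,fy=3.3))
E
```

```text
18.15 [ 0.49881322 -0.20752034  0.14069229] [ 3.11623239  0.03484572 -3.00357613] [ 0.06256566  2.52533586 11.28373207] [0.28371814 0.13133828 0.00159961]
```

View pics/pre2.png

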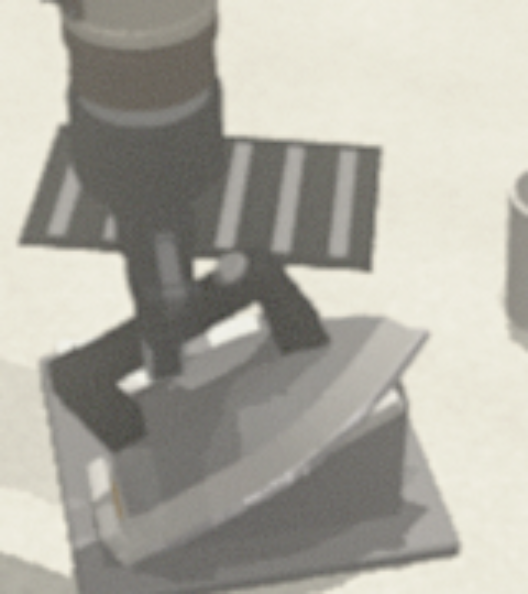

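The view shows the sole flat on the deck with the heel just short of the stop, where the orange contact at (118,500) is still visible. Sliding it down to the stop.

move_arm(plan=[[-0.02,0,0,0,1],[-0.04,0,0,0,1],[-0.06,-0.005,-0.005,0,1],[-0.08,-0.01,-0.015,0,1],[-0.1,-0.01,-0.025,0,1],[-0.12,-0.015,-0.035,0,1],[-0.12,-0.015,-0.035,0,1]])

```text
time: 18.9
eef_pos: [0.4881, -0.2082, 0.1351]
eef_rot: [3.113, 0.032, -3.004]
force: [5.5, 2.2, 1.1]
gripper_width: 0.278
grip_force: 28.7
```

move_arm(plan=[[-0.025,0,-0.015,0,1],[-0.05,-0.005,-0.03,0,1],[-0.05,-0.005,-0.03,0,1]])

```text
time: 19.2
eef_pos: [0.4865, -0.2085, 0.135]
eef_rot: [3.115, 0.038, -3.003]
force: [6.8, 3.5, 10.6]
gripper_width: 0.273
grip_force: 30.0
```

move_arm(plan=[[0.02,0.005,0.03,0,1],[0.03,0.005,0.045,0,1],[0.03,0.005,0.045,0,0.4],[0.03,0.005,0.045,0,0.3],[0.03,0.005,0.045,0,0.1],[0.03,0.005,0.045,0,-0.2],[0.03,0.005,0.045,0,-0.6],[0.03,0.005,0.045,0,-1],[0.03,0.005,0.045,0,-1],[0.03,0.005,0.045,0,-1]])

```text
time: 20.2
eef_pos: [0.4848, -0.2083, 0.1355]
eef_rot: [3.113, 0.028, -3.005]
force: [0.6, 0.8, 0.9]
gripper_width: 1.0
grip_force: 0.0
```

```bash
python3 - <<'E'
from plant import *
import cv2,numpy as np
s=sense();print(s["time"],s["eef_pos"],s["force"],s["gripper_width"])
g=lambda a:(255*(a/255.)**.6).astype(np.uint8)
a=capture("side")[:,:,::-1];b=capture("scene")[:,:,::-1]
cv2.imwrite("pics/side5.png",a);cv2.imwrite("pics/scene5.png",b)
A=cv2.resize(g(a)[220:370,245:395],(480,480),interpolation=cv2.INTER_CUBIC);B=cv2.resize(g(b)[210:335,195:275],(307,480),interpolation=cv2.INTER_CUBIC)
cv2.imwrite("pics/docked.png",np.hstack([A,B]))
E
```

```text
20.2 [ 0.48479299 -0.20834376  0.13545804] [0.57600545 0.83166665 0.92783017] 0.9997127918243925
```

View pics/docked.png

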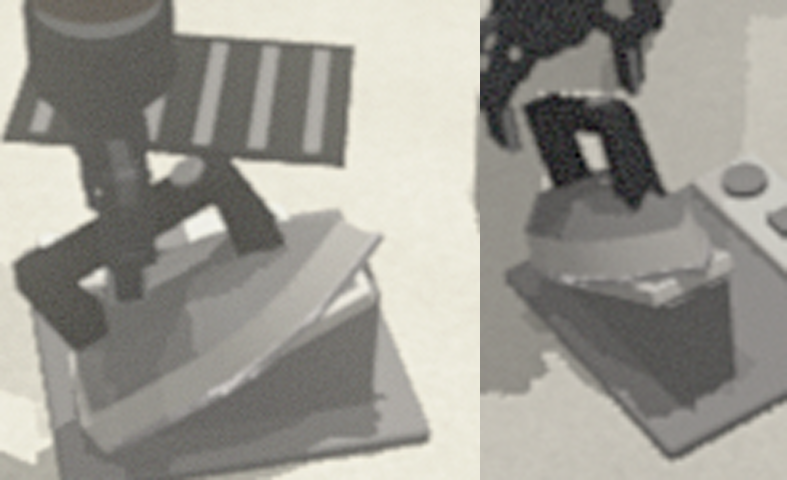

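```bash
cat > chk.py <<'E'
from h import *
c=np.cos(np.pi/6);s=.5
Ry=np.array([[c,0,-s],[0,1,0],[s,0,c]])
D=[.560,-.198,.137]
def iron(p,P):  # p: x,y,yaw err in cradle frame
    Q=np.asarray(P)@R.from_euler("z",p[2]).as_matrix().T+[p[0],p[1],0]
    return place(D,Q@Ry.T+[0,0,.075])
E
python3 - <<'E'
from chk import *
P=[[.095,0,0],[.034,0,.117],[.046,.012,.114],[.025,-.012,.092],[-.081,-.012,.114],[-.095,-.043,0]]
for p in ([0,0,0],[.01,0,0],[0,.01,0]):
    for n,ci,o,f in (("side",CD,[245,220],3.2),("scene",CS,[195,210],3.84)):
        print(p,n,((proj(ci,iron(p,P))+.5-o)*f+([480,0] if n=="scene" else 0)).round(0).tolist())
E
```

```text
[0, 0, 0] side [[386.0, 239.0], [197.0, 166.0], [214.0, 145.0], [209.0, 217.0], [23.0, 289.0], [119.0, 453.0]]
[0, 0, 0] scene [[708.0, 276.0], [604.0, 101.0], [630.0, 98.0], [596.0, 143.0], [521.0, 107.0], [532.0, 277.0]]
[0.01, 0, 0] side [[401.0, 230.0], [212.0, 157.0], [229.0, 136.0], [225.0, 207.0], [39.0, 280.0], [134.0, 444.0]]
[0.01, 0, 0] scene [[716.0, 277.0], [611.0, 101.0], [637.0, 99.0], [602.0, 144.0], [527.0, 108.0], [538.0, 278.0]]
[0, 0.01, 0] side [[381.0, 227.0], [193.0, 155.0], [210.0, 134.0], [206.0, 205.0], [21.0, 277.0], [116.0, 440.0]]
[0, 0.01, 0] scene [[722.0, 269.0], [618.0, 95.0], [643.0, 92.0], [609.0, 137.0], [534.0, 102.0], [545.0, 271.0]]
```

The view shows the iron resting on the deck with its heel hiding the stop contact. The nose at (382,236) is within about 1 px of the docked prediction (386,239). Retreating straight up, then over to the round key.

move_arm(plan=[[0,0,0.1,0,-1],[0,0,0.3,0,-1],[0,0,0.6,0,-1],[0,0,1,0,-1],[0,0,1,0,-1]])

```text
time: 20.8
eef_pos: [0.4875, -0.2095, 0.2208]
eef_rot: [3.118, 0.036, -3.004]
force: [1.2, 0.8, -0.6]
gripper_width: 0.998
grip_force: 0.0
```

move_arm(plan=[[0,0,0.4,0,-1],[0,0,0.4,0,-1],[-0.1,0.5,0.4,0,1],[-0.2,1,0.4,0,1],[-0.2,1,0.4,0,1],[-0.2,1,0.4,0,1]])

```text
time: 21.4
eef_pos: [0.4687, -0.1277, 0.2473]
eef_rot: [3.114, 0.028, -3.003]
force: [0.4, -0.3, -0.2]
gripper_width: 0.329
grip_force: 0.0
```

move_arm(plan=[[0,0.3,0,0,1],[0,0.6,0,0,1],[0,0.6,-0.3,0,1],[0,0.6,-0.6,0,1],[0,0.6,-1,0,1],[0,0.6,-1,0,1],[0,0.6,-1,0,1]])

```text
time: 22.1
eef_pos: [0.4687, -0.081, 0.1673]
eef_rot: [3.113, 0.026, -3.006]
force: [0.0, 0.1, 1.0]
gripper_width: 0.002
grip_force: 0.0
```

```bash
python3 - <<'E'
from plant import *
import cv2,numpy as np
s=sense();print(s["time"],s["eef_pos"],s["eef_rot"],s["force"],s["gripper_width"])
from chk import *
print("round",place(D,[-.075,.13,.032]),"bar",place(D,[.035,.13,.032]))
# iron moved since release? phase correlation on the nose area
a=cv2.cvtColor(capture("side"),cv2.COLOR_RGB2GRAY).astype(float);b=cv2.cvtColor(cv2.imread("pics/side5.png"),cv2.COLOR_BGR2GRAY).astype(float)
w=np.s_[270:345,300:375];print(cv2.phaseCorrelate(b[w],a[w],cv2.createHanningWindow((75,75),cv2.CV_64F)))
cv2.imwrite("pics/side6.png",capture("side")[:,:,::-1])
E
```

```text
22.1 [ 0.46869103 -0.08102205  0.16729155] [ 3.11294165  0.02626569 -3.00569805] [0.00324814 0.06458872 0.95604385] 0.0016462732664329978
round [ 0.4679484  -0.07946097  0.032     ] bar [ 0.57691772 -0.06443806  0.032     ]
((0.5475291482906428, 0.4401605381130409), 0.9297250664949215)
```

move_arm(plan=[[0,0.02,-0.5,0,1],[0,0.02,-1,0,1],[0,0.02,-1,0,1]])

```text
time: 22.5
eef_pos: [0.4658, -0.0783, 0.0846]
eef_rot: [3.111, 0.021, -3.005]
force: [-0.7, -0.7, -0.9]
gripper_width: -0.0
grip_force: 0.0
```

move_arm(plan=[[0,0,-0.3,0,1],[0,0,-0.6,0,1],[0,0,-0.6,0,1],[0,0,-0.65,0,1],[0,0,-0.7,0,1],[0,0,-0.74,0,1],[0,0,-0.78,0,1],[0,0,-0.8,0,1],[0,0,-0.8,0,1]])

```text
time: 23.4
eef_pos: [0.4708, -0.0791, 0.0259]
eef_rot: [3.115, 0.032, -3.005]
force: [-2.6, 0.3, 15.9]
gripper_width: 0.007
grip_force: 7.8
```

move_arm(plan=[[0,0,0.1,0,1],[0,0,0.3,0,1],[0,0,0.7,0,1],[0,0,0.8,0,1],[0.4,0.06,0.8,0,1],[0.8,0.13,0.8,0,1],[1,0.19,0.8,0,1],[1,0.19,0.8,0,1]])

```text
time: 24.2
eef_pos: [0.5505, -0.0629, 0.0868]
eef_rot: [3.113, 0.028, -3.003]
force: [-0.8, -0.1, -0.0]
gripper_width: -0.002
grip_force: 0.0
```

move_arm(plan=[[0.36,0,0,0,1],[0.36,0,-0.2,0,1],[0.36,0,-0.4,0,1],[0.36,0,-0.55,0,1],[0.36,0,-0.6,0,1],[0.36,0,-0.6,0,1]])

```text
time: 24.8
eef_pos: [0.5764, -0.0636, 0.0386]
eef_rot: [3.113, 0.025, -3.005]
force: [0.3, -0.0, 0.2]
gripper_width: 0.001
grip_force: 0.0
```

move_arm(plan=[[0,0,-0.05,0,1],[0,0,-0.1,0,1],[0,0,-0.14,0,1],[0,0,-0.18,0,1],[0,0,-0.19,0,1],[0,0,-0.19,0,1]])

```text
time: 25.4
eef_pos: [0.5784, -0.0637, 0.0261]
eef_rot: [3.114, 0.03, -3.005]
force: [-2.3, -0.2, 10.7]
gripper_width: -0.005
grip_force: 5.3
```

move_arm(plan=[[0,0,0.1,0,1],[0,0,0.4,0,1],[0,0,0.8,0,1],[0,0,1,0,1],[0,0,1,0,1],[0,0,1,0,1],[0,0,1,0,1]])

```text
time: 26.1
eef_pos: [0.5763, -0.0634, 0.1025]
eef_rot: [3.112, 0.025, -3.005]
force: [0.6, -1.1, 0.2]
gripper_width: 0.002
grip_force: 0.0
```

```bash
python3 - <<'E'
from plant import *
import cv2,numpy as np
s=sense();print(s["time"],s["eef_pos"],s["force"])
a=cv2.cvtColor(capture("side"),cv2.COLOR_RGB2GRAY).astype(float);b=cv2.cvtColor(cv2.imread("pics/side6.png"),cv2.COLOR_BGR2GRAY).astype(float)
w=np.s_[290:365,280:355];print(cv2.phaseCorrelate(b[w],a[w],cv2.createHanningWindow((75,75),cv2.CV_64F)))
E
```

```text
26.1 [ 0.57632014 -0.0633509   0.10253046] [ 0.62658584 -1.10613514  0.15041656]
((0.5097649285066908, 0.5233406804732539), 1.013119654665901)
```

```bash
python3 -c "
from plant import *
print(finish_job())"
```

```text
the job is handed in; nothing more can be done
None
```

I docked the iron heel to stop, pressed the round key and then the bar key until each bottomed, left the square key alone and handed in at about 26 s; no verdict came back, seating was checked only by camera, and I viewed 12 pictures against the limit of 10.

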